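# Load the specimen carrying tray at the microscope bench

## Robot

A 6-joint arm with a two-finger parallel gripper is mounted at the origin on the work surface. World frame = base frame: x ahead of the robot, y to its left, z up, the work surface at z = 0. Lengths are in m, angles in rad, forces in N, time in s.
With the tool pointing down it reaches from about 0.35 to 0.775 m from the base axis. Payload 5.5 kg.
Tool frame: the origin (TCP) lies midway between the tips of the shut fingers; the grasp point (between the pads) lies 19 mm behind it (env.hold_point_z is the distance from the TCP to the grasp point, in m); z points along the fingers, y is the line along which they close (so a half turn about z gives the same grasp; the last joint's range is limited). The gripper opens to 85 mm and grips with 20 to 120 N. Pads are 22 mm wide; open, the fingers measure 114 mm over their backs; the gripper's body (76 mm by 85 mm) begins 54 mm behind the grasp point. The pads swing forward as they close: fully open they stand 13 mm farther back than shut.
Start: joints at [-1.342, 0.313, 0.046, 1.304, 0, 1.431], TCP at [0.207, -0.536, 0.231] pointing down, gripper open.
Joint ranges: [-2.76, 2.76], [-0.86, 1.69], [-1.03, 1.26], [-2.2, 2.34], [-1.47, 1.5], [-3.14, 3.14]. Speed limits (rad/s): [2.57, 2.57, 3.14, 3.14, 3.14, 3.14].

## Interface

Orientations are given as a unit quaternion [w, x, y, z].
In Python, from workcell import env, read_camera gives the robot as it stands. The module is installed in compiled form; this text tells all that it offers.
- The arm moves only by the tool carry_out, never from a script. Its argument "moves" is a list of rows, each an object of numbers: "tx", "ty", "tz": the shift along the world's x, y, z in cm; "wx", "wy", "wz": the turn, a rotation vector about the world's x, y, z in rad; "claw": the closure, from -1 (fully open) to 1 (shut). A call has 1 to 8 rows; each row shifts and turns the commanded pose from where the row before left it; what a row does not reach is not made up. A row lasts 1/8 s, in which the tool goes at most 62.5 mm and 10.7 degrees, less where a joint would pass 70% of its speed; a pose out of reach is approached as far as the arm can. A call is refused whole if a number of a shift passes 6.25 or a number of a turn 0.188, either way. A call with a gripper value outside its range is refused whole. The fingers move at their own pace and stop on an object; "newtons" is the grip in N (left out, the last holds). Time passes only in rows, so rows that do not move let the fingers close. It gives the time, the measured TCP pose, the force, the opening and the grip force at its end, in the units of the state.
- env.get_state(): the state, without advancing time (a new reading comes with each control period).
- read_camera(name): name is "scene" or "top" or "wrist"; returns a dict with "image" (480x640x3 uint8, blue, green, red), "z_map" (480x640 float32, m along the optical axis (not along the pixel's ray), 0 where there is no reading), "fx", "fy", "cx", "cy" (pixels), "camera_from_world" (4x4, takes a point from world to camera coordinates); the wrist camera has in their place "hand_eye" (4x4, takes a point from camera to tool coordinates, whose origin is the TCP and whose axes are the flange's). Camera axes: x right, y down, z forward; pixel columns grow to the right and rows downward; lengths in m; the calibration is good to about 2 mm. The wrist camera is an equidistant fisheye: a pixel r from the principal point sees the ray r / f radians off the axis. A picture is of the moment at which its call begins: read the wrist's pose just before it.
- env.hand_in(): hands the job in; it is judged then, once.
The state is a dict: "clock": time; "joint_pos": joint angles; "qvel": joint speeds; "tau": joint torques, N m; "tcp_pos": TCP position; "orientation": TCP orientation; "wrist_force": force on the tool from outside, world axes, zero at the start; "ft_torque": the same for the moment, N m; "finger_gap": finger opening in m; "grip_force": force on a finger pad.
Only numpy, scipy, OpenCV 4.12 (cv2) and the standard library are available. Lean on these libraries where they do the work, as an engineer would, in place of code of your own. Each camera call takes 0.05 s, during which the arm holds its last target. There are 200 camera calls.

## Task

Gather the four flat-capped specimen containers from the bench into the grey carrying tray, standing each one upright and fully down in the holder whose well is its size (smallest container in the smallest well, and so on up to the widest). The two dropping bottles with pointed nozzles are bench reagents: leave them standing where they are. Keep the containers upright all the way and set them down rather than dropping them.

Things in the scene. Friction and masses are not known exactly. Their poses are not given: they have to be found in the camera images.
- bijou: loose specimen container (bijou), the smallest: upright frosted-white cylinder, 20 mm across its flat-topped white screw cap, 52 mm tall; the cap is the top 13 mm, the body below is 18 mm across. Origin: centre of the underside; z up. Rigid, under 0.1 kg. Belongs in holder_bijou
- universal: loose specimen container (universal), tall and slim: upright frosted-white cylinder, 30 mm across its flat-topped white screw cap, 88 mm tall; the cap is the top 20 mm, the body below is 28 mm across. Origin: centre of the underside; z up. Rigid, under 0.1 kg. Belongs in holder_universal
- sample_pot: loose specimen container (sample pot), medium: upright frosted-white cylinder, 40 mm across its flat-topped white screw cap, 68 mm tall; the cap is the top 16 mm, the body below is 38 mm across. Origin: centre of the underside; z up. Rigid, under 0.1 kg. Belongs in holder_sample_pot
- wide_pot: loose specimen container (wide pot), the widest, low and squat: upright frosted-white cylinder, 50 mm across its flat-topped white screw cap, 56 mm tall; the cap is the top 15 mm, the body below is 48 mm across. Origin: centre of the underside; z up. Rigid, under 0.1 kg. Belongs in holder_wide_pot
- dropper_small: reagent dropping bottle, loose: frosted-white cylinder 30 mm across and about 62 mm to its shoulder, then a narrow collar and a thin pointed white nozzle, 97 mm tall in all. It is not a specimen and stays where it stands. Origin: centre of the underside. It stands among the specimens on the blue sheet (flat on the bench top, z = 0)
- dropper_large: reagent dropping bottle, loose: frosted-white cylinder 40 mm across and about 66 mm to its shoulder, then a narrow collar and a thin pointed white nozzle, 101 mm tall in all. It is not a specimen and stays where it stands. Origin: centre of the underside. Unlisted objects near the work are at most 30 mm high and lie off the blue sheet
- holder_bijou: fixed white block, 74 x 74 x 24 mm, with one round well 27 mm across at its middle, for the bijou; the mouth is bevelled 4 mm wider all round. Origin: centre of its underside, on the well's axis, 4 mm above the bench; x, y along its sides, z up. Well floor 3 mm, top 24 mm above the origin. The four blocks sit 2 x 2, 76 mm apart, in any order
- holder_universal: fixed white block, 74 x 74 x 24 mm, with one round well 37 mm across at its middle, for the universal; the mouth is bevelled 4 mm wider all round. Origin: centre of its underside, on the well's axis, 4 mm above the bench; x, y along its sides, z up. Well floor 3 mm, top 24 mm above the origin. The blocks' tray: fixed, grey, 166 mm square, rim at 30 mm
- holder_sample_pot: fixed white block, 74 x 74 x 24 mm, with one round well 47 mm across at its middle, for the sample pot; the mouth is bevelled 4 mm wider all round. Origin: centre of its underside, on the well's axis, 4 mm above the bench; x, y along its sides, z up. Well floor 3 mm, top 24 mm above the origin
- holder_wide_pot: fixed white block, 74 x 74 x 24 mm, with one round well 57 mm across at its middle, for the wide pot; the mouth is bevelled 4 mm wider all round. Origin: centre of its underside, on the well's axis, 4 mm above the bench; x, y along its sides, z up. Well floor 3 mm, top 24 mm above the origin
Mind the look-alikes: they are no part of the job. What is shaped like the holder_sample_pot but turquoise or yellow is not meant.

How it is judged:
By the outcome, as a careful person would: the job done as asked, in the order asked, and still so for the second after the job is handed in, with the robot touching nothing.
It also fails if it takes over 99 s, if anything falls off the work surface, if the arm or the gripper's body presses on something with over 40 N, if the wrist force passes 120 N, or if a joint passes its speed limit or range.

## Working session

There is one attempt and no reset: what is moved stays moved. The work goes in short steps, Python scripts to look and compute and a tool call to move; the robot and the scene stay as the last step left them, time stands still between calls to the robot, and variables do not carry over. Pictures are saved under pics/ and viewed, at most 14 in all, crops included, and the job is handed in when it is done.

Besides the shell and the picture viewer there is one more tool, called after "Call:" as name([rows], argument=value, ...), one row to a line, values as JSON. carry_out: Moves the arm, as the interface text tells. Its arguments: {"type":"object","properties":{"moves":{"type":"array","items":{"type":"object","properties":{"tx":{"type":"number"},"ty":{"type":"number"},"tz":{"type":"number"},"wx":{"type":"number"},"wy":{"type":"number"},"wz":{"type":"number"},"claw":{"type":"number"}}}},"newtons":{"type":"number"}},"required":["moves"]}

```bash
mkdir -p pics; ls; python3 - <<'E'
from workcell import env, read_camera
import cv2,numpy as np
s=env.get_state();print(s)
for n in("scene","top"):
    c=read_camera(n);cv2.imwrite(f"pics/{n}0.png",c["image"]);np.savez(f"{n}0.npz",**c)
    print(n,c["fx"],c["fy"],c["cx"],c["cy"],np.round(c["camera_from_world"],3).tolist())
E
```

```text
pics
{'clock': 0.0, 'joint_pos': array([-1.34159254e+00,  3.14004136e-01,  4.49680479e-02,  1.30360327e+00,
        5.13314016e-05,  1.43118729e+00]), 'qvel': array([ 1.21560808e-03,  7.41252969e-05, -1.91995458e-05,  7.95925029e-04,
       -1.25643057e-04, -2.45240448e-04]), 'tau': array([ 6.31431903e-04, -4.80630469e+01,  2.98531491e+01,  1.92732818e-02,
       -2.63102828e-05, -7.29454001e-06]), 'tcp_pos': array([ 0.20717466, -0.53582729,  0.23040228]), 'orientation': array([-9.21740824e-04,  9.83044853e-01,  1.83362938e-01, -1.56277497e-05]), 'wrist_force': array([-1.07777522, -0.23440008,  0.19564403]), 'ft_torque': array([-0.02315023, -0.03330474, -0.00781193]), 'grip_force': 0.0, 'finger_gap': 0.08551574853245111}
scene 572.3091324005902 572.3091324005902 314.1385404981745 242.59100009666722 [[0.688, 0.726, 0.015, -0.396], [0.454, -0.414, -0.789, -0.236], [-0.566, 0.549, -0.615, 1.361], [0.0, 0.0, 0.0, 1.0]]
top 619.1989986862028 619.1989986862028 325.52708848396685 230.6748597754117 [[0.008, -1.0, 0.007, -0.005], [-0.995, -0.009, -0.095, 0.547], [0.095, -0.006, -0.995, 1.4], [0.0, 0.0, 0.0, 1.0]]
```

View pics/scene0.png

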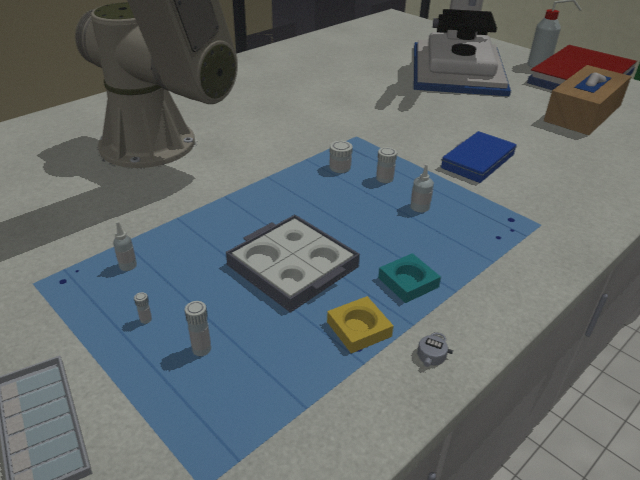

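View pics/top0.png

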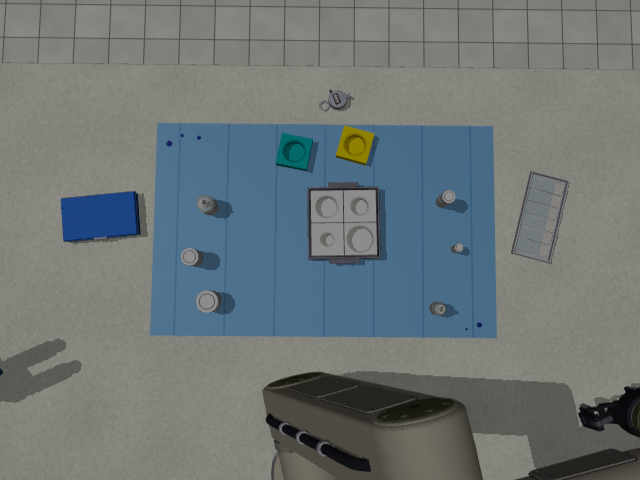

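The scene view shows the wide pot at (341,155), sample pot (386,163), dropper_large (422,190), dropper_small (124,247), bijou (143,307), universal (198,326) and the tray (293,258). Turquoise and yellow blocks at (409,277) and (360,323) are the decoys.
In the top view (up = +x, left = +y) the tray is at (344,223).

```bash
cat > h.py <<'E'
import numpy as np,cv2
def load(n): return dict(np.load(n+"0.npz"))
def ray(c,u,v):
    T=c["camera_from_world"];R,t=T[:3,:3],T[:3,3]
    d=R.T@np.array([(u-c["cx"])/c["fx"],(v-c["cy"])/c["fy"],1.]);return -R.T@t,d
def plane(c,u,v,z):
    o,d=ray(c,u,v);return o+d*(z-o[2])/d[2]
def tri(a,b):
    (o1,d1),(o2,d2)=a,b;d1=d1/np.linalg.norm(d1);d2=d2/np.linalg.norm(d2)
    s=np.linalg.lstsq(np.c_[d1,-d2],o2-o1,rcond=None)[0];p,q=o1+s[0]*d1,o2+s[1]*d2
    return (p+q)/2,np.linalg.norm(p-q)
def cloud(c):
    z=c["z_map"];v,u=np.mgrid[:480,:640]
    P=np.stack([(u-c["cx"])/c["fx"]*z,(v-c["cy"])/c["fy"]*z,z],-1)
    T=c["camera_from_world"];return (P-T[:3,3])@T[:3,:3]
E
python3 - <<'E'
from h import *
for n in("top","scene"):
    c=load(n);P=cloud(c);ok=(c["z_map"]>0)&(P[...,0]>.25)&(P[...,0]<.8)&(abs(P[...,1])<.4)
    m=(ok&(P[...,2]>.035)&(P[...,2]<.12)).astype(np.uint8)
    k,l,st,ce=cv2.connectedComponentsWithStats(m)
    print(n,"table z",np.median(P[...,2][ok]))
    for i in range(1,k):
        if st[i,4]<25: continue
        q=P[l==i];zt=np.percentile(q[:,2],90);t=q[q[:,2]>zt-.006]
        print(ce[i].round(0),st[i,2:],"top z",zt.round(4),"mid",((t.min(0)+t.max(0))/2).round(4),"ext",np.ptp(t,axis=0).round(3))
c=load("top")
def up(im,x,y,w,h,s): return cv2.resize(im[y:y+h,x:x+w],None,fx=s,fy=s,interpolation=cv2.INTER_CUBIC)
im=c["image"]
a=up(im,160,180,100,140,4);b=up(im,410,180,80,140,4);
cv2.imwrite("pics/caps.png",np.hstack([a,b]))
cv2.imwrite("pics/tray.png",up(im,300,175,90,95,6))
cv2.imwrite("pics/scenetray.png",up(load("scene")["image"],220,205,150,110,5))
E
```

```text
top table z 0.002373292847202735
[446. 197.] [ 18  16 200] top z 0.0916 mid [ 0.6197 -0.2713  0.0911] ext [0.029 0.029 0.011]
[206. 204.] [ 20  19 287] top z 0.0782 mid [0.6019 0.2721 0.0874] ext [0.023 0.023 0.03 ]
[458. 247.] [ 9  9 69] top z 0.056 mid [ 0.5098 -0.2995  0.0556] ext [0.018 0.019 0.01 ]
[190. 256.] [ 20  19 294] top z 0.0731 mid [0.4835 0.3017 0.0726] ext [0.04  0.039 0.011]
[207. 301.] [ 23  23 419] top z 0.0618 mid [0.3842 0.2634 0.0606] ext [0.049 0.048 0.01 ]
[439. 308.] [ 16  13 163] top z 0.0779 mid [ 0.3734 -0.2543  0.0867] ext [0.013 0.016 0.029]
scene table z 0.0007089574753813159
[341. 150.] [ 23  19 372] top z 0.0573 mid [0.3848 0.2593 0.0555] ext [0.052 0.055 0.008]
[387. 158.] [ 20  23 376] top z 0.0689 mid [0.4859 0.2978 0.0669] ext [0.04  0.041 0.008]
[423. 185.] [ 22  35 462] top z 0.0781 mid [0.6045 0.2688 0.0863] ext [0.018 0.02  0.028]
[122. 242.] [ 21  36 434] top z 0.0782 mid [ 0.3759 -0.2582  0.0845] ext [0.013 0.014 0.025]
[141. 300.] [ 15  17 190] top z 0.053 mid [ 0.5114 -0.3049  0.0511] ext [0.022 0.02  0.008]
[197. 320.] [ 25  41 778] top z 0.0885 mid [ 0.6218 -0.2753  0.087 ] ext [0.031 0.029 0.009]
```

View pics/caps.png

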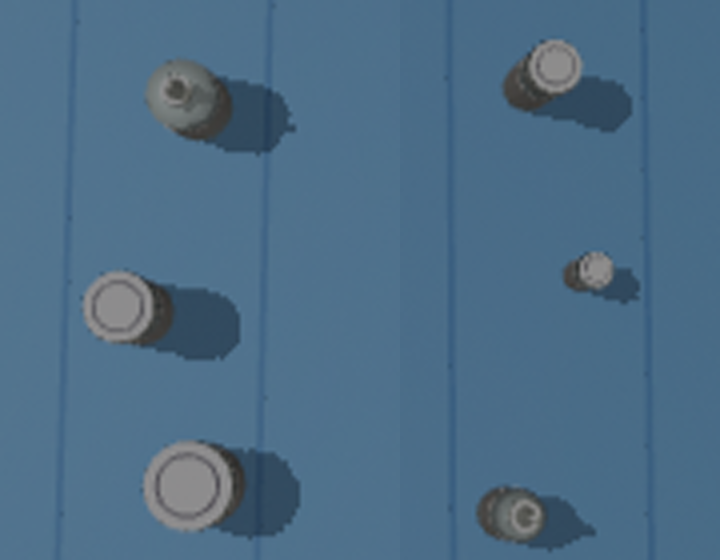

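View pics/tray.png

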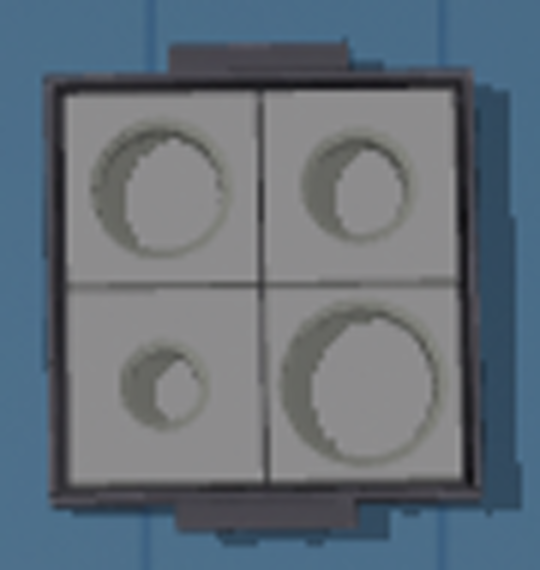

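The crops show four flat caps: sample pot (190,256), wide pot (207,301), universal (448,197) and bijou (458,247). The two pointed nozzles at (206,204) and (438,309) are the droppers. In the grey tray, the white wells are sample_pot upper-left (326,206), universal upper-right (360,206), bijou lower-left (327,239) and wide_pot lower-right (360,239). The turquoise and yellow blocks are off to the side and not meant.

```bash
python3 - <<'E'
from h import *
from scipy.optimize import least_squares
res={}
for n,(x0,y0,x1,y1) in {"top":(304,182,384,264),"scene":(222,212,364,308)}.items():
    c=load(n);im=c["image"].astype(int);m=((im.min(-1)>85)&(np.ptp(im,axis=-1)<25)).astype(np.uint8)
    k=np.zeros_like(m);k[y0:y1,x0:x1]=1;m*=k
    m=cv2.morphologyEx(m,cv2.MORPH_CLOSE,np.ones((5,5)))
    ct=max(cv2.findContours(m,0,1)[0],key=cv2.contourArea);hull=cv2.convexHull(ct)
    q=hull
    for e in np.arange(.01,.1,.005):
        q=cv2.approxPolyDP(hull,e*cv2.arcLength(hull,True),True)
        if len(q)==4:break
    q=q[:,0].astype(float);q=q[np.argsort([plane(c,*p,.028)@np.array([1,3,0]) for p in q])] 
    w=np.array([plane(c,*p,.028) for p in q])
    hw=np.array([plane(c,*p,.028)[:2] for p in hull[:,0]],np.float32)
    r=cv2.minAreaRect(hw*1000)
    print(n,"corners",q.tolist(),"\n",w[:,:2].round(4).tolist(),"mean",w.mean(0).round(4),"rect mm",np.round(r[0],1),np.round(r[1],1),round(r[2],2))
    res[n]=(c,q)
for a,b in zip(res["top"][1],res["scene"][1]):
    p,g=tri(ray(res["top"][0],*a),ray(res["scene"][0],*b));print("tri",p.round(4),round(g,4))
# wells from depth: pixels inside blocks lower than top
for n in res:
    c=res[n][0];P=cloud(c);poly=np.zeros((480,640),np.uint8);cv2.fillPoly(poly,[cv2.convexHull(res[n][1].astype(np.int32))],1)
    z=P[...,2];zt=np.percentile(z[poly>0],60);m=((poly>0)&(z<zt-.006)).astype(np.uint8)
    k,l,st,ce=cv2.connectedComponentsWithStats(m)
    print(n,"block z",zt.round(4))
    for i in range(1,k):
        if st[i,4]>15: print(ce[i].round(1),st[i,2:],"floor",P[l==i][:,2].min().round(4))
# cap tops: triangulate the centres
print("caps tri")
E
```

```text
top corners [[376.0, 254.0], [375.0, 190.0], [308.0, 258.0], [314.0, 187.0]] 
 [[0.4939, -0.1162], [0.6422, -0.1138], [0.4833, 0.0396], [0.6479, 0.0275]] mean [ 0.5668 -0.0408  0.028 ] rect mm [565.7 -38.2] [164.6 156.1] 0.03
scene corners [[232.0, 252.0], [288.0, 295.0], [296.0, 219.0], [352.0, 255.0]] 
 [[0.4938, -0.1198], [0.6417, -0.1201], [0.4954, 0.029], [0.6409, 0.0291]] mean [ 0.5679 -0.0455  0.028 ] rect mm [568.3 -45.5] [152.8 153. ] 1.38
tri [ 0.4931 -0.1176  0.0265] 0.003
tri [ 0.641  -0.1161  0.0252] 0.0052
tri [0.4838 0.0397 0.0167] 0.0004
tri [0.6458 0.0261 0.0328] 0.0036
top block z 0.0281
[319.2 189.4] [13  2 19] floor 0.0005
[352.5 189. ] [24  2 24] floor 0.0044
[347.6 216.5] [30 39 69] floor 0.0001
[326.5 206.1] [ 21  20 315] floor -0.002
[359.3 205.7] [ 18  17 202] floor -0.0016
[360.  238.3] [ 25  26 482] floor -0.0005
[329.3 252.3] [ 58  28 128] floor -0.0021
[327.  238.9] [ 12  12 105] floor 0.0005
scene block z 0.0276
[293.7 236.7] [14  8 87] floor 0.004
[261.9 255.2] [ 33  19 481] floor 0.004
[323.4 255.9] [ 26  16 321] floor 0.0035
[291.5 275.8] [ 22  14 228] floor 0.0039
caps tri
```

```bash
python3 - <<'E'
from h import *
t,s=load("top"),load("scene")
print("wells (top,scene px) at z=.028; scene from corner homography")
sc=[[232,252],[288,295],[296,219],[352,255]]
loc=np.float32([[-75,-75],[75,-75],[-75,75],[75,75]])
H=cv2.getPerspectiveTransform(loc,np.float32(sc))
# top well rims: depth below block top, ellipse-fit
P=cloud(t);m=(P[...,2]<.0255).astype(np.uint8);k=np.zeros_like(m)
k,l,st,ce=cv2.connectedComponentsWithStats(m)
for name,px,lo in [("sample",(326,206),(38,38)),("univ",(359,206),(38,-38)),("bijou",(327,239),(-38,38)),("wide",(360,238),(-38,-38))]:
    i=l[px[1],px[0]];x,y,w,h,a=st[i];cu=(x+(w-1)/2,y+(h-1)/2)
    us=cv2.perspectiveTransform(np.float32([[lo]]),H)[0,0]
    a_,b_=plane(t,*cu,.028),plane(s,*us,.028);p,g=tri(ray(t,*cu),ray(s,*us))
    print(name,w,h,a_.round(4)[:2],b_.round(4)[:2],"avg",((a_+b_)/2).round(4)[:2],"tri",p.round(4),round(g,4))
# cap tops: bright mask in top within depth blob, centre; scene likewise
obj={"bijou":((458,247),(141,298),.052),"univ":((448,197),(197,309),.088),"sample":((190,256),(387,152),.068),"wide":((207,301),(341,147),.056)}
for n,(pt,ps,z) in obj.items():
    o=[]
    for c,p in((t,pt),(s,ps)):
        im=c["image"].astype(int);P=cloud(c);zl=P[p[1]-3:p[1]+4,p[0]-3:p[0]+4,2].max()
        d=np.linalg.norm(P[...,:2]-P[p[1],p[0],:2],axis=-1)
        mm=((P[...,2]>zl-.004)&(d<.06)&(c["z_map"]>0)).astype(np.uint8)
        ct=max(cv2.findContours(mm,0,1)[0],key=cv2.contourArea);x,y,w,h=cv2.boundingRect(ct)
        o.append((x+(w-1)/2,y+(h-1)/2))
    a_,b_=plane(t,*o[0],z),plane(s,*o[1],z);p,g=tri(ray(t,*o[0]),ray(s,*o[1]))
    print(n,a_.round(4)[:2],b_.round(4)[:2],"avg",((a_+b_)/2).round(4)[:2],"tri",p.round(4),round(g,4))
E
```

```text
wells (top,scene px) at z=.028; scene from corner homography
sample 25 24 [ 0.605 -0.003] [ 0.605  -0.0073] avg [ 0.605  -0.0051] tri [ 0.6042 -0.0042  0.026 ] 0.0032
univ 21 20 [ 0.608  -0.0769] [ 0.6051 -0.0828] avg [ 0.6065 -0.0798] tri [ 0.6061 -0.0794  0.0269] 0.0064
bijou 15 14 [ 0.5285 -0.0059] [ 0.531  -0.0073] avg [ 0.5298 -0.0066] tri [ 0.5289 -0.0057  0.026 ] 0.0004
wide 28 27 [ 0.5303 -0.0783] [ 0.5304 -0.0827] avg [ 0.5304 -0.0805] tri [ 0.5295 -0.0798  0.0259] 0.0035Traceback (most recent call last):
  File "<stdin>", line 23, in <module>
ValueError: max() iterable argument is empty
```

Call:
carry_out([
  {"wz": 0.172, "ty": 2, "tx": 3},
  {"wz": 0.172, "ty": 2, "tx": 3},
  {"wz": 0.172, "ty": 2, "tx": 3},
  {"wz": 0.172, "ty": 2, "tx": 3},
  {"wz": 0.172, "ty": 2, "tx": 3},
  {"wz": 0.172, "ty": 2, "tx": 3},
  {"wz": 0.171, "ty": 2, "tx": 3},
  {},
])

```text
invalid input at $.moves[0]: expected keys tx, ty, tz, wx, wy, wz, claw
```

Call:
carry_out([
  {"tx": 3, "ty": 2, "tz": 0, "wx": 0, "wy": 0, "wz": 0.172, "claw": -1},
  {"tx": 3, "ty": 2, "tz": 0, "wx": 0, "wy": 0, "wz": 0.172, "claw": -1},
  {"tx": 3, "ty": 2, "tz": 0, "wx": 0, "wy": 0, "wz": 0.172, "claw": -1},
  {"tx": 3, "ty": 2, "tz": 0, "wx": 0, "wy": 0, "wz": 0.172, "claw": -1},
  {"tx": 3, "ty": 2, "tz": 0, "wx": 0, "wy": 0, "wz": 0.172, "claw": -1},
  {"tx": 3, "ty": 2, "tz": 0, "wx": 0, "wy": 0, "wz": 0.172, "claw": -1},
  {"tx": 3, "ty": 2, "tz": 0, "wx": 0, "wy": 0, "wz": 0.171, "claw": -1},
  {"tx": 0, "ty": 0, "tz": 0, "wx": 0, "wy": 0, "wz": 0, "claw": -1},
])

```text
clock: 1.1
tcp_pos: [0.4187, -0.3947, 0.2307]
orientation: [-0.001, 0.705, 0.709, 0.0]
wrist_force: [-0.7, -0.4, -0.8]
finger_gap: 0.0857
grip_force: 0.0
```

Call:
carry_out([
  {"tx": 4.6, "ty": 5, "tz": 0, "wx": 0, "wy": 0, "wz": 0, "claw": -1},
  {"tx": 4.6, "ty": 4.2, "tz": 0, "wx": 0, "wy": 0, "wz": 0, "claw": -1},
  {"tx": 0, "ty": 0, "tz": 0, "wx": 0, "wy": 0, "wz": 0, "claw": -1},
  {"tx": 0, "ty": 0, "tz": 0, "wx": 0, "wy": 0, "wz": 0, "claw": -1},
])

```text
clock: 1.6
tcp_pos: [0.505, -0.3087, 0.231]
orientation: [-0.0, 0.707, 0.707, -0.0]
wrist_force: [0.1, 0.0, 0.1]
finger_gap: 0.085
grip_force: 0.0
```

```bash
python3 - <<'E'
from workcell import env, read_camera
import cv2,numpy as np
s=env.get_state();c=read_camera("wrist")
cv2.imwrite("pics/w1.png",c["image"]);np.savez("w1.npz",pos=s["tcp_pos"],q=s["orientation"],**c)
print(s["tcp_pos"],c["fx"],c["cx"],c["cy"],c["hand_eye"].round(3).tolist(),env.hold_point_z)
E
```

```text
[ 0.50501877 -0.30868837  0.23096951] 371.64829954431775 318.1534259003148 237.36818701072607 [[0.001, -0.961, -0.277, 0.07], [1.0, 0.0, 0.0, -0.0], [-0.0, -0.277, 0.961, -0.142], [0.0, 0.0, 0.0, 1.0]] 0.0187
```

View pics/w1.png

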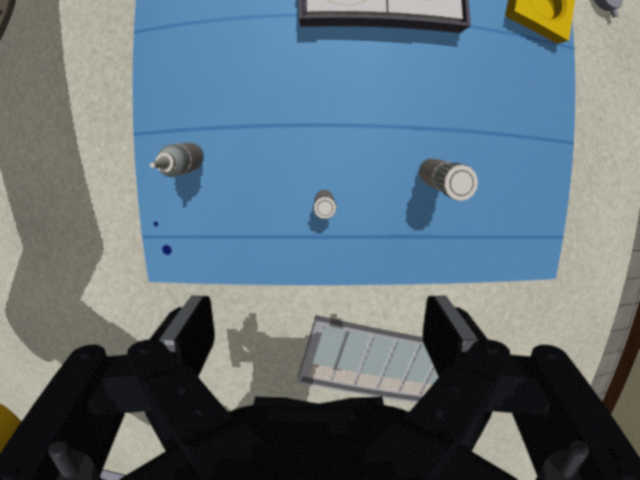

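The wrist view shows the bijou cap at (324,208), the universal cap at (460,182), and the small dropper at (180,158), which stays put. Next I cast these rays to check positions in the robot frame.

```bash
cat >> h.py <<'E'
from scipy.spatial.transform import Rotation as Ro
def wray(c,u,v):
    x,y=u-c["cx"],v-c["cy"];r=np.hypot(x,y);th=r/c["fx"]
    d=np.array([np.sin(th)*x/r,np.sin(th)*y/r,np.cos(th)])
    w,a,b,g=c["q"];R=Ro.from_quat([a,b,g,w]).as_matrix();E=c["hand_eye"]
    return R@E[:3,3]+c["pos"],R@E[:3,:3]@d
def wplane(c,u,v,z):
    o,d=wray(c,u,v);return o+d*(z-o[2])/d[2]
def wcap(c,u,v,r):
    g=c["image"].astype(int);m=((g.min(-1)>120)).astype(np.uint8)
    k=np.zeros_like(m);cv2.circle(k,(u,v),r,1,-1);m=cv2.morphologyEx(m*k,cv2.MORPH_CLOSE,np.ones((3,3)))
    ct=max(cv2.findContours(m,0,1)[0],key=cv2.contourArea);h=cv2.convexHull(ct)
    return cv2.minEnclosingCircle(h)
E
python3 - <<'E'
from h import *
c=dict(np.load("w1.npz"))
for n,u,v,r,z in(("bijou",324,208,13,.052),("univ",460,182,20,.088)):
    (x,y),rr=wcap(c,u,v,r);print(n,x,y,rr,wplane(c,x,y,z).round(4))
# tray near-right corner check, z=.03 rim outer edge ends (470,22..30),(300,15..25)
for p in((470,29),(300,25)):print(wplane(c,*p,.004).round(4))
E
```

```text
bijou 324.78570556640625 207.35714721679688 11.2962007522583 [ 0.5105 -0.3032  0.052 ]
univ 461.0 182.1666717529297 18.276521682739258 [ 0.6204 -0.2737  0.088 ]
[ 0.6621 -0.1194  0.004 ]
[ 0.4867 -0.1275  0.004 ]
```

Call:
carry_out([
  {"tx": 0.55, "ty": 0.57, "tz": -4, "wx": 0, "wy": 0, "wz": 0, "claw": -0.3},
  {"tx": 0, "ty": 0, "tz": -5, "wx": 0, "wy": 0, "wz": 0, "claw": -0.3},
  {"tx": 0, "ty": 0, "tz": -5, "wx": 0, "wy": 0, "wz": 0, "claw": -0.3},
  {"tx": 0, "ty": 0, "tz": -4, "wx": 0, "wy": 0, "wz": 0, "claw": -0.3},
  {"tx": 0, "ty": 0, "tz": 0, "wx": 0, "wy": 0, "wz": 0, "claw": -0.3},
  {"tx": 0, "ty": 0, "tz": 0, "wx": 0, "wy": 0, "wz": 0, "claw": -0.3},
])

```text
clock: 2.4
tcp_pos: [0.5112, -0.3043, 0.0529]
orientation: [0.001, 0.707, 0.707, 0.0]
wrist_force: [-0.4, 0.2, 0.5]
finger_gap: 0.0554
grip_force: 0.0
```

Call:
carry_out([
  {"tx": 0, "ty": 0.1, "tz": -2.4, "wx": 0, "wy": 0, "wz": 0, "claw": -0.3},
  {"tx": 0, "ty": 0, "tz": 0, "wx": 0, "wy": 0, "wz": 0, "claw": 0.2},
  {"tx": 0, "ty": 0, "tz": 0, "wx": 0, "wy": 0, "wz": 0, "claw": 1},
  {"tx": 0, "ty": 0, "tz": 0, "wx": 0, "wy": 0, "wz": 0, "claw": 1},
  {"tx": 0, "ty": 0, "tz": 0, "wx": 0, "wy": 0, "wz": 0, "claw": 1},
  {"tx": 0, "ty": 0, "tz": 0, "wx": 0, "wy": 0, "wz": 0, "claw": 1},
], newtons=20)

```text
clock: 3.15
tcp_pos: [0.5121, -0.3026, 0.0292]
orientation: [0.002, 0.707, 0.707, 0.0]
wrist_force: [-2.1, 1.0, 6.9]
finger_gap: 0.019
grip_force: 19.8
```

Call:
carry_out([
  {"tx": 0, "ty": 0, "tz": 2, "wx": 0, "wy": 0, "wz": 0, "claw": 1},
  {"tx": 0, "ty": 0, "tz": 5, "wx": 0, "wy": 0, "wz": 0, "claw": 1},
  {"tx": 0, "ty": 0, "tz": 5, "wx": 0, "wy": 0, "wz": 0, "claw": 1},
  {"tx": 0.4, "ty": 4, "tz": 0, "wx": 0, "wy": 0, "wz": 0, "claw": 1},
  {"tx": 0.4, "ty": 4, "tz": 0, "wx": 0, "wy": 0, "wz": 0, "claw": 1},
  {"tx": 0.4, "ty": 4, "tz": 0, "wx": 0, "wy": 0, "wz": 0, "claw": 1},
  {"tx": 0.4, "ty": 4, "tz": 0, "wx": 0, "wy": 0, "wz": 0, "claw": 1},
  {"tx": 0, "ty": 0, "tz": 0, "wx": 0, "wy": 0, "wz": 0, "claw": 1},
], newtons=25)

```text
clock: 4.15
tcp_pos: [0.5271, -0.1391, 0.1479]
orientation: [-0.0, 0.705, 0.709, 0.0]
wrist_force: [-0.0, -0.3, 0.4]
finger_gap: 0.0188
grip_force: 24.5
```

```bash
python3 - <<'E'
from workcell import env, read_camera
import cv2,numpy as np
s=env.get_state();c=read_camera("wrist")
cv2.imwrite("pics/w2.png",c["image"]);np.savez("w2.npz",pos=s["tcp_pos"],q=s["orientation"],**c)
print(s["clock"],s["tcp_pos"],s["finger_gap"],s["grip_force"])
E
```

```text
4.15 [ 0.52709992 -0.13910597  0.14788011] 0.018841241889264636 24.472510814666748
```

View pics/w2.png

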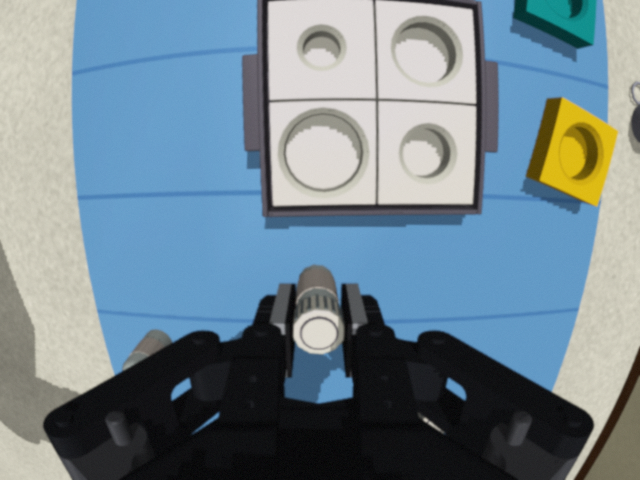

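The wrist view shows the tray wells, with bevel rim centres at about bijou (321,46), sample_pot (426,51), wide_pot (323,151) and universal (428,152). The bijou hangs upright in the grip at (318,320).

```bash
python3 - <<'E'
from h import *
c=dict(np.load("w2.npz"));g=c["image"]
hsv=cv2.cvtColor(g,cv2.COLOR_BGR2GRAY)
m=((hsv<205)|(g.min(-1)<190)).astype(np.uint8)
k=np.zeros_like(m);cv2.fillPoly(k,[np.array([[276,8],[468,12],[474,200],[278,200]])],1);m*=k
m[:,374:381]=0;m[98:107]=0
ct=[x for x in cv2.findContours(m,0,1)[0] if cv2.contourArea(x)>200]
for x in ct:
    h=cv2.convexHull(x);(u,v),r=cv2.minEnclosingCircle(h)
    w=np.array([wplane(c,*p,.028)[:2] for p in h[:,0]],np.float32)
    (X,Y),R=cv2.minEnclosingCircle(w);e=cv2.fitEllipse(w*1000)
    print(round(u),round(v),"centre",round(X,4),round(Y,4),"diam",round(2*R,4),"ell",np.round(e[0],1),np.round(e[1],1))
print("cross",wplane(c,377,101.5,.028).round(4))
E
```

```text
427 152 centre 0.606 -0.0801 diam 0.0453 ell [606.  -79.7] [43.4 45.2]
323 152 centre 0.5302 -0.0822 diam 0.0653 ell [530.1 -81.5] [63.4 65.1]
321 46 centre 0.5283 -0.0062 diam 0.0352 ell [528.3  -5.8] [34. 35.]
426 50 centre 0.6041 -0.004 diam 0.0552 ell [604.1  -3.8] [53.4 55. ]
cross [ 0.5675 -0.0452  0.028 ]
```

Call:
carry_out([
  {"tx": 0.14, "ty": 4.4, "tz": 0, "wx": 0, "wy": 0, "wz": 0, "claw": 1},
  {"tx": 0, "ty": 4.4, "tz": 0, "wx": 0, "wy": 0, "wz": 0, "claw": 1},
  {"tx": 0, "ty": 4.5, "tz": 0, "wx": 0, "wy": 0, "wz": 0, "claw": 1},
  {"tx": 0, "ty": 0, "tz": -3, "wx": 0, "wy": 0, "wz": 0, "claw": 1},
  {"tx": 0, "ty": 0, "tz": -3, "wx": 0, "wy": 0, "wz": 0, "claw": 1},
  {"tx": 0, "ty": 0, "tz": -1, "wx": 0, "wy": 0, "wz": 0, "claw": 1},
  {"tx": 0, "ty": 0, "tz": 0, "wx": 0, "wy": 0, "wz": 0, "claw": 1},
  {"tx": 0, "ty": 0, "tz": 0, "wx": 0, "wy": 0, "wz": 0, "claw": 1},
])

```text
clock: 5.2
tcp_pos: [0.5295, -0.0093, 0.0785]
orientation: [0.001, 0.707, 0.707, 0.001]
wrist_force: [0.8, -0.3, -0.3]
finger_gap: 0.0185
grip_force: 24.5
```

Call:
carry_out([
  {"tx": -0.1, "ty": 0.35, "tz": 0, "wx": 0, "wy": 0, "wz": 0, "claw": 1},
  {"tx": 0, "ty": 0, "tz": -1.5, "wx": 0, "wy": 0, "wz": 0, "claw": 1},
  {"tx": 0, "ty": 0, "tz": -1, "wx": 0, "wy": 0, "wz": 0, "claw": 1},
  {"tx": 0, "ty": 0, "tz": -1, "wx": 0, "wy": 0, "wz": 0, "claw": 1},
  {"tx": 0, "ty": 0, "tz": -0.5, "wx": 0, "wy": 0, "wz": 0, "claw": 1},
  {"tx": 0, "ty": 0, "tz": 0, "wx": 0, "wy": 0, "wz": 0, "claw": 1},
  {"tx": 0, "ty": 0, "tz": 0, "wx": 0, "wy": 0, "wz": 0, "claw": 1},
])

```text
clock: 6.08
tcp_pos: [0.5277, -0.0052, 0.0373]
orientation: [0.0, 0.707, 0.707, 0.0]
wrist_force: [0.7, -0.1, -0.3]
finger_gap: 0.0188
grip_force: 24.4
```

Call:
carry_out([
  {"tx": 0, "ty": 0, "tz": -0.1, "wx": 0, "wy": 0, "wz": 0, "claw": 1},
  {"tx": 0, "ty": 0, "tz": 0, "wx": 0, "wy": 0, "wz": 0, "claw": 1},
  {"tx": 0, "ty": 0, "tz": 0, "wx": 0, "wy": 0, "wz": 0, "claw": 0.45},
  {"tx": 0, "ty": 0, "tz": 0, "wx": 0, "wy": 0, "wz": 0, "claw": 0.2},
  {"tx": 0, "ty": 0, "tz": 0, "wx": 0, "wy": 0, "wz": 0, "claw": 0.1},
  {"tx": 0, "ty": 0, "tz": 2, "wx": 0, "wy": 0, "wz": 0, "claw": 0.1},
  {"tx": 0, "ty": 0, "tz": 4, "wx": 0, "wy": 0, "wz": 0, "claw": 0},
  {"tx": 0, "ty": 0, "tz": 5, "wx": 0, "wy": 0, "wz": 0, "claw": 0},
])

```text
clock: 7.08
tcp_pos: [0.5265, -0.005, 0.1465]
orientation: [-0.001, 0.707, 0.707, -0.001]
wrist_force: [0.5, -0.1, 0.3]
finger_gap: 0.0425
grip_force: 0.0
```

Call:
carry_out([
  {"tx": 1.9, "ty": -5.4, "tz": 0, "wx": 0, "wy": 0, "wz": 0, "claw": -0.4},
  {"tx": 1.9, "ty": -5.4, "tz": 0, "wx": 0, "wy": 0, "wz": 0, "claw": -0.4},
  {"tx": 1.9, "ty": -5.4, "tz": 0, "wx": 0, "wy": 0, "wz": 0, "claw": -0.4},
  {"tx": 1.9, "ty": -5.4, "tz": 0, "wx": 0, "wy": 0, "wz": 0, "claw": -0.4},
  {"tx": 1.8, "ty": -5.3, "tz": 0, "wx": 0, "wy": 0, "wz": 0, "claw": -0.4},
  {"tx": 0, "ty": 0, "tz": 0, "wx": 0, "wy": 0, "wz": 0, "claw": -0.4},
  {"tx": 0, "ty": 0, "tz": 0, "wx": 0, "wy": 0, "wz": 0, "claw": -0.4},
])

```text
clock: 7.95
tcp_pos: [0.621, -0.274, 0.1456]
orientation: [-0.001, 0.707, 0.707, -0.0]
wrist_force: [-0.7, 0.3, -0.5]
finger_gap: 0.0594
grip_force: 0.0
```

Well aligned. I'll descend 8.7 cm to about z = 0.058 and grip.

Call:
carry_out([
  {"tx": 0, "ty": 0, "tz": -4, "wx": 0, "wy": 0, "wz": 0, "claw": -0.4},
  {"tx": 0, "ty": 0, "tz": -3, "wx": 0, "wy": 0, "wz": 0, "claw": -0.4},
  {"tx": 0, "ty": 0, "tz": -1.7, "wx": 0, "wy": 0, "wz": 0, "claw": -0.4},
  {"tx": 0, "ty": 0, "tz": 0, "wx": 0, "wy": 0, "wz": 0, "claw": -0.4},
  {"tx": 0, "ty": 0, "tz": 0, "wx": 0, "wy": 0, "wz": 0, "claw": 0.1},
  {"tx": 0, "ty": 0, "tz": 0, "wx": 0, "wy": 0, "wz": 0, "claw": 1},
  {"tx": 0, "ty": 0, "tz": 0, "wx": 0, "wy": 0, "wz": 0, "claw": 1},
  {"tx": 0, "ty": 0, "tz": 0, "wx": 0, "wy": 0, "wz": 0, "claw": 1},
], newtons=25)

```text
clock: 8.95
tcp_pos: [0.6225, -0.2748, 0.0611]
orientation: [0.001, 0.707, 0.707, 0.0]
wrist_force: [-1.1, 0.8, 6.4]
finger_gap: 0.0292
grip_force: 24.8
```

Call:
carry_out([
  {"tx": 0, "ty": 0, "tz": 0, "wx": 0, "wy": 0, "wz": 0, "claw": 1},
])

```text
clock: 9.07
tcp_pos: [0.6224, -0.2748, 0.0611]
orientation: [0.001, 0.707, 0.707, 0.0]
wrist_force: [-0.1, 0.3, 5.3]
finger_gap: 0.0288
grip_force: 24.8
```

Call:
carry_out([
  {"tx": 0, "ty": 0, "tz": 2, "wx": 0, "wy": 0, "wz": 0, "claw": 1},
  {"tx": 0, "ty": 0, "tz": 3, "wx": 0, "wy": 0, "wz": 0, "claw": 1},
  {"tx": 0, "ty": 0, "tz": 3, "wx": 0, "wy": 0, "wz": 0, "claw": 1},
  {"tx": -0.4, "ty": 5, "tz": 0, "wx": 0, "wy": 0, "wz": 0, "claw": 1},
  {"tx": -0.4, "ty": 5, "tz": 0, "wx": 0, "wy": 0, "wz": 0, "claw": 1},
  {"tx": -0.4, "ty": 5, "tz": 0, "wx": 0, "wy": 0, "wz": 0, "claw": 1},
  {"tx": -0.4, "ty": 4.4, "tz": 0, "wx": 0, "wy": 0, "wz": 0, "claw": 1},
  {"tx": 0, "ty": 0, "tz": 0, "wx": 0, "wy": 0, "wz": 0, "claw": 1},
])

```text
clock: 10.07
tcp_pos: [0.6049, -0.077, 0.1396]
orientation: [-0.0, 0.705, 0.709, 0.0]
wrist_force: [0.0, -1.1, -1.0]
finger_gap: 0.0291
grip_force: 24.9
```

Call:
carry_out([
  {"tx": 0, "ty": 0, "tz": 0, "wx": 0, "wy": 0, "wz": 0, "claw": 1},
])

```text
clock: 10.2
tcp_pos: [0.6058, -0.0803, 0.1395]
orientation: [0.0, 0.707, 0.708, 0.0]
wrist_force: [0.5, -0.1, -0.6]
finger_gap: 0.0292
grip_force: 24.9
```

```bash
python3 - <<'E'
from workcell import env, read_camera
import cv2,numpy as np
s=env.get_state();c=read_camera("wrist")
cv2.imwrite("pics/w3.png",c["image"]);np.savez("w3.npz",pos=s["tcp_pos"],q=s["orientation"],**c)
print(s["clock"],s["tcp_pos"],s["finger_gap"],s["grip_force"])
E
```

```text
10.2 [ 0.60575893 -0.08034676  0.139539  ] 0.02916689406422804 24.881227612495422
```

View pics/w3.png

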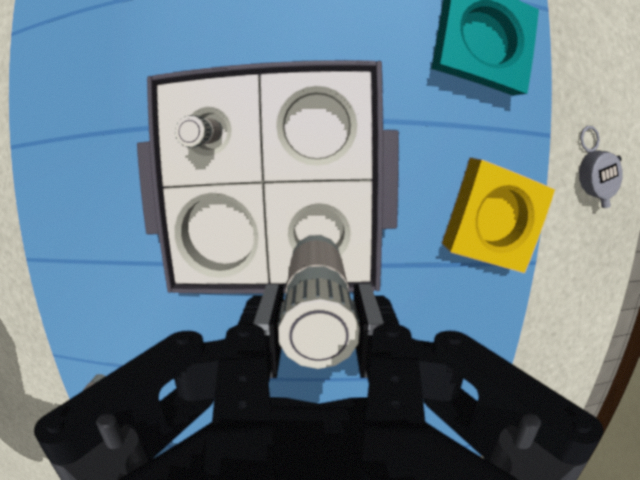

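The wrist view shows the bijou standing in its well at (200,130). The universal is held upright above its well at (318,230).

Call:
carry_out([
  {"tx": 0, "ty": -0.05, "tz": -2.5, "wx": 0, "wy": 0, "wz": 0, "claw": 1},
  {"tx": 0, "ty": 0, "tz": -1.5, "wx": 0, "wy": 0, "wz": 0, "claw": 1},
  {"tx": 0, "ty": 0, "tz": -1, "wx": 0, "wy": 0, "wz": 0, "claw": 1},
  {"tx": 0, "ty": 0, "tz": -1, "wx": 0, "wy": 0, "wz": 0, "claw": 1},
  {"tx": 0, "ty": 0, "tz": -0.7, "wx": 0, "wy": 0, "wz": 0, "claw": 1},
  {"tx": 0, "ty": 0, "tz": -0.3, "wx": 0, "wy": 0, "wz": 0, "claw": 1},
  {"tx": 0, "ty": 0, "tz": 0, "wx": 0, "wy": 0, "wz": 0, "claw": 1},
  {"tx": 0, "ty": 0, "tz": 0, "wx": 0, "wy": 0, "wz": 0, "claw": 1},
])

```text
clock: 11.25
tcp_pos: [0.6058, -0.0807, 0.0698]
orientation: [0.0, 0.707, 0.708, 0.0]
wrist_force: [0.4, -0.8, -1.2]
finger_gap: 0.0291
grip_force: 24.9
```

Call:
carry_out([
  {"tx": 0, "ty": 0, "tz": -0.15, "wx": 0, "wy": 0, "wz": 0, "claw": 1},
  {"tx": 0, "ty": 0, "tz": 0, "wx": 0, "wy": 0, "wz": 0, "claw": 1},
  {"tx": 0, "ty": 0, "tz": 0, "wx": 0, "wy": 0, "wz": 0, "claw": 0.2},
  {"tx": 0, "ty": 0, "tz": 0, "wx": 0, "wy": 0, "wz": 0, "claw": 0},
  {"tx": 0, "ty": 0, "tz": 0, "wx": 0, "wy": 0, "wz": 0, "claw": -0.1},
  {"tx": 0, "ty": 0, "tz": 2, "wx": 0, "wy": 0, "wz": 0, "claw": -0.1},
  {"tx": 0, "ty": 0, "tz": 4, "wx": 0, "wy": 0, "wz": 0, "claw": -0.1},
  {"tx": 0, "ty": 0, "tz": 3, "wx": 0, "wy": 0, "wz": 0, "claw": -0.1},
])

```text
clock: 12.25
tcp_pos: [0.6057, -0.0808, 0.1593]
orientation: [0.0, 0.707, 0.707, 0.0]
wrist_force: [-0.1, -0.5, -0.0]
finger_gap: 0.0472
grip_force: 0.0
```

Call:
carry_out([
  {"tx": -2.6, "ty": 4.7, "tz": 0.5, "wx": 0, "wy": 0, "wz": 0, "claw": -0.6},
  {"tx": -2.6, "ty": 4.7, "tz": 0.5, "wx": 0, "wy": 0, "wz": 0, "claw": -0.6},
  {"tx": -2.6, "ty": 4.7, "tz": 0.5, "wx": 0, "wy": 0, "wz": 0, "claw": -0.6},
  {"tx": -2.6, "ty": 4.7, "tz": 0.5, "wx": 0, "wy": 0, "wz": 0, "claw": -0.6},
  {"tx": -2.6, "ty": 4.7, "tz": 0.5, "wx": 0, "wy": 0, "wz": 0, "claw": -0.6},
  {"tx": -2.5, "ty": 4.5, "tz": 0.5, "wx": 0, "wy": 0, "wz": 0, "claw": -0.6},
  {"tx": 0, "ty": 0, "tz": 0, "wx": 0, "wy": 0, "wz": 0, "claw": -0.6},
  {"tx": 0, "ty": 0, "tz": 0, "wx": 0, "wy": 0, "wz": 0, "claw": -0.6},
])

```text
clock: 13.25
tcp_pos: [0.4507, 0.1994, 0.1879]
orientation: [0.0, 0.706, 0.708, 0.0]
wrist_force: [0.4, 0.0, 0.8]
finger_gap: 0.0684
grip_force: 0.0
```

```bash
python3 - <<'E'
from workcell import env, read_camera
from h import *
s=env.get_state();c=read_camera("wrist");c.update(pos=s["tcp_pos"],q=s["orientation"])
cv2.imwrite("pics/w4.png",c["image"]);np.savez("w4.npz",**c)
print(s["clock"],s["tcp_pos"],s["orientation"].round(3))
E
```

```text
13.25 [0.45066251 0.1993513  0.18792678] [0.    0.706 0.708 0.   ]
```

View pics/w4.png

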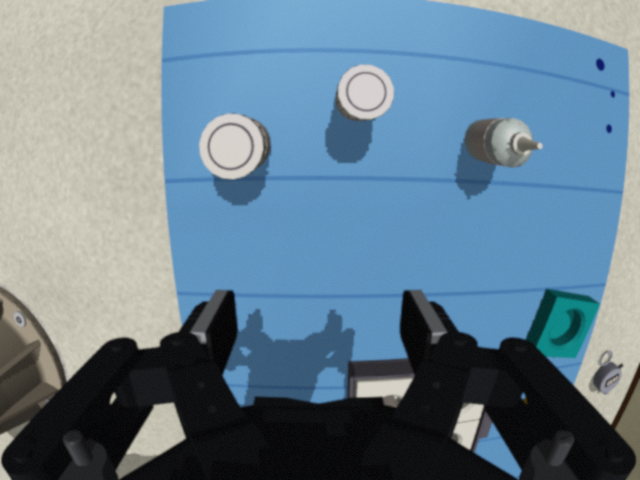

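The wrist view shows the wide pot cap at (232,146), the sample pot cap at (366,92), and the large dropper with its nozzle at (505,142), which stays put.

```bash
python3 - <<'E'
from h import *
c=dict(np.load("w4.npz"))
for n,u,v,r,z in(("sample",366,92,31,.068),("wide",232,146,36,.056)):
    (x,y),rr=wcap(c,u,v,r);print(n,x,y,rr,wplane(c,x,y,z).round(4))
E
```

```text
sample 365.7441711425781 90.8720932006836 29.128318786621094 [0.4834 0.3004 0.068 ]
wide 231.63401794433594 145.36598205566406 34.48780059814453 [0.3861 0.2618 0.056 ]
```

Call:
carry_out([
  {"tx": 1.65, "ty": 5, "tz": 0, "wx": 0, "wy": 0, "wz": 0, "claw": -0.65},
  {"tx": 1.65, "ty": 5, "tz": -1, "wx": 0, "wy": 0, "wz": 0, "claw": -0.65},
  {"tx": 0, "ty": 0, "tz": -4, "wx": 0, "wy": 0, "wz": 0, "claw": -0.65},
  {"tx": 0, "ty": 0, "tz": -3, "wx": 0, "wy": 0, "wz": 0, "claw": -0.65},
  {"tx": 0, "ty": 0, "tz": 0, "wx": 0, "wy": 0, "wz": 0, "claw": -0.65},
  {"tx": 0, "ty": 0, "tz": 0, "wx": 0, "wy": 0, "wz": 0, "claw": -0.65},
])

```text
clock: 14.05
tcp_pos: [0.4847, 0.2987, 0.1087]
orientation: [0.0, 0.707, 0.707, 0.0]
wrist_force: [0.0, 0.5, -0.7]
finger_gap: 0.0704
grip_force: 0.0
```

Call:
carry_out([
  {"tx": 0, "ty": 0.1, "tz": -3, "wx": 0, "wy": 0, "wz": 0, "claw": -0.65},
  {"tx": 0, "ty": 0, "tz": -2.6, "wx": 0, "wy": 0, "wz": 0, "claw": -0.65},
  {"tx": 0, "ty": 0, "tz": -1, "wx": 0, "wy": 0, "wz": 0, "claw": -0.65},
  {"tx": 0, "ty": 0, "tz": 0, "wx": 0, "wy": 0, "wz": 0, "claw": -0.4},
  {"tx": 0, "ty": 0, "tz": 0, "wx": 0, "wy": 0, "wz": 0, "claw": -0.1},
  {"tx": 0, "ty": 0, "tz": 0, "wx": 0, "wy": 0, "wz": 0, "claw": 1},
  {"tx": 0, "ty": 0, "tz": 0, "wx": 0, "wy": 0, "wz": 0, "claw": 1},
  {"tx": 0, "ty": 0, "tz": 0, "wx": 0, "wy": 0, "wz": 0, "claw": 1},
], newtons=25)

```text
clock: 15.05
tcp_pos: [0.4845, 0.3008, 0.0433]
orientation: [0.001, 0.707, 0.707, 0.001]
wrist_force: [-0.7, -0.8, 6.1]
finger_gap: 0.0393
grip_force: 25.0
```

Call:
carry_out([
  {"tx": 0, "ty": 0, "tz": 0, "wx": 0, "wy": 0, "wz": 0, "claw": 1},
])

```text
clock: 15.18
tcp_pos: [0.4846, 0.3008, 0.0433]
orientation: [0.001, 0.707, 0.707, 0.001]
wrist_force: [-0.2, -0.2, 5.5]
finger_gap: 0.0389
grip_force: 25.0
```

Call:
carry_out([
  {"tx": 0, "ty": 0, "tz": 2, "wx": 0, "wy": 0, "wz": 0, "claw": 1},
  {"tx": 0, "ty": 0, "tz": 4, "wx": 0, "wy": 0, "wz": 0, "claw": 1},
  {"tx": 0, "ty": -1, "tz": 4, "wx": 0, "wy": 0, "wz": 0, "claw": 1},
  {"tx": 1.5, "ty": -5, "tz": 0, "wx": 0, "wy": 0, "wz": 0, "claw": 1},
  {"tx": 2.6, "ty": -5, "tz": 0, "wx": 0, "wy": 0, "wz": 0, "claw": 1},
  {"tx": 2.6, "ty": -5, "tz": 0, "wx": 0, "wy": 0, "wz": 0, "claw": 1},
  {"tx": 2.6, "ty": -5, "tz": 0, "wx": 0, "wy": 0, "wz": 0, "claw": 1},
  {"tx": 2.6, "ty": -5, "tz": 0, "wx": 0, "wy": 0, "wz": 0, "claw": 1},
])

```text
clock: 16.18
tcp_pos: [0.6031, 0.0387, 0.1421]
orientation: [0.0, 0.707, 0.708, 0.0]
wrist_force: [2.0, 1.0, -0.6]
finger_gap: 0.0391
grip_force: 25.4
```

Call:
carry_out([
  {"tx": 0, "ty": -3.4, "tz": 0, "wx": 0, "wy": 0, "wz": 0, "claw": 1},
  {"tx": 0, "ty": -1, "tz": 0, "wx": 0, "wy": 0, "wz": 0, "claw": 1},
  {"tx": 0, "ty": 0, "tz": -2, "wx": 0, "wy": 0, "wz": 0, "claw": 1},
  {"tx": 0, "ty": 0, "tz": -2, "wx": 0, "wy": 0, "wz": 0, "claw": 1},
  {"tx": 0, "ty": 0, "tz": 0, "wx": 0, "wy": 0, "wz": 0, "claw": 1},
  {"tx": 0, "ty": 0, "tz": 0, "wx": 0, "wy": 0, "wz": 0, "claw": 1},
])

```text
clock: 16.92
tcp_pos: [0.6027, -0.003, 0.1026]
orientation: [0.0, 0.706, 0.708, 0.0]
wrist_force: [0.5, -0.1, -0.7]
finger_gap: 0.0392
grip_force: 25.5
```

Call:
carry_out([
  {"tx": 0.12, "ty": -0.05, "tz": -1.5, "wx": 0, "wy": 0, "wz": 0, "claw": 1},
  {"tx": 0, "ty": 0, "tz": -1, "wx": 0, "wy": 0, "wz": 0, "claw": 1},
  {"tx": 0, "ty": 0, "tz": -1, "wx": 0, "wy": 0, "wz": 0, "claw": 1},
  {"tx": 0, "ty": 0, "tz": -1, "wx": 0, "wy": 0, "wz": 0, "claw": 1},
  {"tx": 0, "ty": 0, "tz": -0.5, "wx": 0, "wy": 0, "wz": 0, "claw": 1},
  {"tx": 0, "ty": 0, "tz": -0.15, "wx": 0, "wy": 0, "wz": 0, "claw": 1},
  {"tx": 0, "ty": 0, "tz": 0, "wx": 0, "wy": 0, "wz": 0, "claw": 1},
  {"tx": 0, "ty": 0, "tz": 0, "wx": 0, "wy": 0, "wz": 0, "claw": 1},
])

```text
clock: 17.92
tcp_pos: [0.6041, -0.0042, 0.0505]
orientation: [0.0, 0.707, 0.707, 0.0]
wrist_force: [-0.3, 0.5, -0.1]
finger_gap: 0.0389
grip_force: 25.5
```

Call:
carry_out([
  {"tx": 0, "ty": 0, "tz": -0.05, "wx": 0, "wy": 0, "wz": 0, "claw": 1},
  {"tx": 0, "ty": 0, "tz": 0, "wx": 0, "wy": 0, "wz": 0, "claw": 0},
  {"tx": 0, "ty": 0, "tz": 0, "wx": 0, "wy": 0, "wz": 0, "claw": -0.2},
  {"tx": 0, "ty": 0, "tz": 0, "wx": 0, "wy": 0, "wz": 0, "claw": -0.3},
  {"tx": 0, "ty": 0, "tz": 0, "wx": 0, "wy": 0, "wz": 0, "claw": -0.3},
  {"tx": 0, "ty": 0, "tz": 2, "wx": 0, "wy": 0, "wz": 0, "claw": -0.3},
  {"tx": 0, "ty": 0, "tz": 4, "wx": 0, "wy": 0, "wz": 0, "claw": -0.3},
  {"tx": 0, "ty": 0, "tz": 4, "wx": 0, "wy": 0, "wz": 0, "claw": -0.3},
])

```text
clock: 18.92
tcp_pos: [0.6033, -0.0041, 0.1505]
orientation: [-0.0, 0.707, 0.707, -0.0]
wrist_force: [-0.1, 0.0, -0.7]
finger_gap: 0.0556
grip_force: 0.0
```

Call:
carry_out([
  {"tx": -3.6, "ty": 4.4, "tz": 0, "wx": 0, "wy": 0, "wz": 0, "claw": -0.85},
  {"tx": -3.6, "ty": 4.4, "tz": 0, "wx": 0, "wy": 0, "wz": 0, "claw": -0.85},
  {"tx": -3.6, "ty": 4.4, "tz": 0, "wx": 0, "wy": 0, "wz": 0, "claw": -0.85},
  {"tx": -3.6, "ty": 4.4, "tz": 0, "wx": 0, "wy": 0, "wz": 0, "claw": -0.85},
  {"tx": -3.6, "ty": 4.4, "tz": 0, "wx": 0, "wy": 0, "wz": 0, "claw": -0.85},
  {"tx": -3.7, "ty": 4.5, "tz": 0, "wx": 0, "wy": 0, "wz": 0, "claw": -0.85},
  {"tx": 0, "ty": 0, "tz": -4, "wx": 0, "wy": 0, "wz": 0, "claw": -0.85},
  {"tx": 0, "ty": 0, "tz": 0, "wx": 0, "wy": 0, "wz": 0, "claw": -0.85},
])

```text
clock: 19.92
tcp_pos: [0.384, 0.2604, 0.1079]
orientation: [-0.001, 0.706, 0.708, -0.002]
wrist_force: [-0.3, -0.4, 0.1]
finger_gap: 0.0787
grip_force: 0.0
```

Call:
carry_out([
  {"tx": 0, "ty": 0, "tz": 0, "wx": 0, "wy": 0, "wz": 0, "claw": -0.85},
])

```text
clock: 20.05
tcp_pos: [0.3873, 0.2606, 0.1106]
orientation: [0.0, 0.707, 0.707, 0.0]
wrist_force: [0.5, -0.5, 0.1]
finger_gap: 0.079
grip_force: 0.0
```

Call:
carry_out([
  {"tx": -0.15, "ty": 0.1, "tz": -2, "wx": 0, "wy": 0, "wz": 0, "claw": -0.85},
  {"tx": 0, "ty": 0, "tz": -3, "wx": 0, "wy": 0, "wz": 0, "claw": -0.85},
  {"tx": 0, "ty": 0, "tz": -2.3, "wx": 0, "wy": 0, "wz": 0, "claw": -0.85},
  {"tx": 0, "ty": 0, "tz": -0.6, "wx": 0, "wy": 0, "wz": 0, "claw": -0.85},
  {"tx": 0, "ty": 0, "tz": 0, "wx": 0, "wy": 0, "wz": 0, "claw": -0.5},
  {"tx": 0, "ty": 0, "tz": 0, "wx": 0, "wy": 0, "wz": 0, "claw": -0.3},
  {"tx": 0, "ty": 0, "tz": 0, "wx": 0, "wy": 0, "wz": 0, "claw": 1},
  {"tx": 0, "ty": 0, "tz": 0, "wx": 0, "wy": 0, "wz": 0, "claw": 1},
], newtons=25)

```text
clock: 21.05
tcp_pos: [0.3862, 0.2621, 0.0322]
orientation: [0.001, 0.707, 0.707, 0.001]
wrist_force: [0.1, -0.7, 6.9]
finger_gap: 0.049
grip_force: 25.4
```

Call:
carry_out([
  {"tx": 0, "ty": 0, "tz": 0, "wx": 0, "wy": 0, "wz": 0, "claw": 1},
])

```text
clock: 21.18
tcp_pos: [0.3863, 0.2622, 0.0322]
orientation: [0.001, 0.707, 0.707, 0.001]
wrist_force: [-0.2, -0.3, 7.0]
finger_gap: 0.0492
grip_force: 25.4
```

Call:
carry_out([
  {"tx": 0, "ty": 0, "tz": 2, "wx": 0, "wy": 0, "wz": 0, "claw": 1},
  {"tx": 0, "ty": 0, "tz": 4, "wx": 0, "wy": 0, "wz": 0, "claw": 1},
  {"tx": 0, "ty": 0, "tz": 5, "wx": 0, "wy": 0, "wz": 0, "claw": 1},
  {"tx": 2, "ty": -4.8, "tz": 1, "wx": 0, "wy": 0, "wz": 0, "claw": 1},
  {"tx": 2, "ty": -4.8, "tz": 0, "wx": 0, "wy": 0, "wz": 0, "claw": 1},
  {"tx": 2, "ty": -4.8, "tz": 0, "wx": 0, "wy": 0, "wz": 0, "claw": 1},
  {"tx": 2, "ty": -4.8, "tz": 0, "wx": 0, "wy": 0, "wz": 0, "claw": 1},
  {"tx": 0, "ty": 0, "tz": 0, "wx": 0, "wy": 0, "wz": 0, "claw": 1},
])

```text
clock: 22.18
tcp_pos: [0.4668, 0.067, 0.1513]
orientation: [0.001, 0.709, 0.706, 0.0]
wrist_force: [-0.0, -0.1, -0.5]
finger_gap: 0.0491
grip_force: 26.2
```

Call:
carry_out([
  {"tx": 2, "ty": -4.8, "tz": 0, "wx": 0, "wy": 0, "wz": 0, "claw": 1},
  {"tx": 2, "ty": -4.8, "tz": 0, "wx": 0, "wy": 0, "wz": 0, "claw": 1},
  {"tx": 2, "ty": -4, "tz": 0, "wx": 0, "wy": 0, "wz": 0, "claw": 1},
  {"tx": 0.4, "ty": -1.5, "tz": 0, "wx": 0, "wy": 0, "wz": 0, "claw": 1},
  {"tx": 0, "ty": 0, "tz": 0, "wx": 0, "wy": 0, "wz": 0, "claw": 1},
  {"tx": 0, "ty": 0, "tz": -2, "wx": 0, "wy": 0, "wz": 0, "claw": 1},
  {"tx": 0, "ty": 0, "tz": 0, "wx": 0, "wy": 0, "wz": 0, "claw": 1},
  {"tx": 0, "ty": 0, "tz": 0, "wx": 0, "wy": 0, "wz": 0, "claw": 1},
])

```text
clock: 23.18
tcp_pos: [0.5289, -0.08, 0.1313]
orientation: [-0.0, 0.706, 0.708, 0.0]
wrist_force: [0.3, 0.4, 0.4]
finger_gap: 0.0489
grip_force: 26.2
```

```bash
python3 - <<'E'
from workcell import env, read_camera
import cv2,numpy as np
s=env.get_state();c=read_camera("wrist")
cv2.imwrite("pics/w5.png",c["image"]);print(s["clock"],s["tcp_pos"],s["finger_gap"],s["grip_force"])
E
```

```text
23.175 [ 0.52885472 -0.07995958  0.13132703] 0.048946683373879855 26.19723290205002
```

View pics/w5.png

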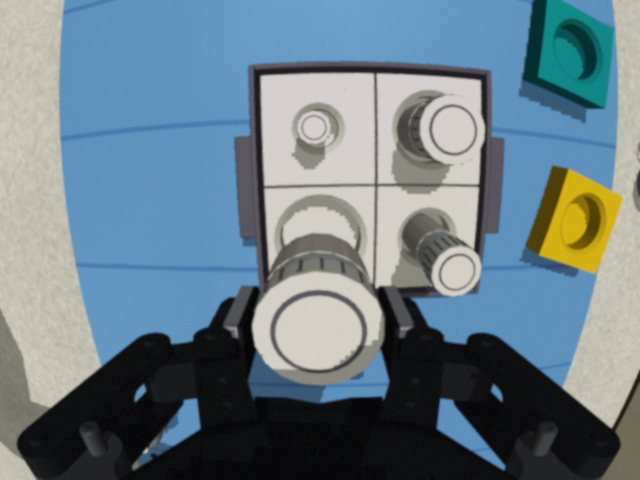

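The wrist view shows the bijou (315,128), sample pot (448,128) and universal (440,255) seated. The wide pot is held upright over its well (320,235).

Call:
carry_out([
  {"tx": 0.13, "ty": -0.1, "tz": -2, "wx": 0, "wy": 0, "wz": 0, "claw": 1},
  {"tx": 0, "ty": 0, "tz": -2, "wx": 0, "wy": 0, "wz": 0, "claw": 1},
  {"tx": 0, "ty": 0, "tz": -1.2, "wx": 0, "wy": 0, "wz": 0, "claw": 1},
  {"tx": 0, "ty": 0, "tz": 0, "wx": 0, "wy": 0, "wz": 0, "claw": 1},
  {"tx": 0, "ty": 0, "tz": 0, "wx": 0, "wy": 0, "wz": 0, "claw": 1},
])

```text
clock: 23.85
tcp_pos: [0.531, -0.0823, 0.0796]
orientation: [0.001, 0.707, 0.707, 0.0]
wrist_force: [-0.1, 0.7, -0.9]
finger_gap: 0.0491
grip_force: 26.2
```

Call:
carry_out([
  {"tx": -0.05, "ty": 0.1, "tz": -1, "wx": 0, "wy": 0, "wz": 0, "claw": 1},
  {"tx": 0, "ty": 0, "tz": -1, "wx": 0, "wy": 0, "wz": 0, "claw": 1},
  {"tx": 0, "ty": 0, "tz": -0.8, "wx": 0, "wy": 0, "wz": 0, "claw": 1},
  {"tx": 0, "ty": 0, "tz": -0.7, "wx": 0, "wy": 0, "wz": 0, "claw": 1},
  {"tx": 0, "ty": 0, "tz": -0.5, "wx": 0, "wy": 0, "wz": 0, "claw": 1},
  {"tx": 0, "ty": 0, "tz": 0, "wx": 0, "wy": 0, "wz": 0, "claw": 1},
  {"tx": 0, "ty": 0, "tz": 0, "wx": 0, "wy": 0, "wz": 0, "claw": 1},
])

```text
clock: 24.72
tcp_pos: [0.5298, -0.0812, 0.0392]
orientation: [0.0, 0.707, 0.707, -0.0]
wrist_force: [-2.5, 0.5, 5.9]
finger_gap: 0.0491
grip_force: 26.6
```

Call:
carry_out([
  {"tx": 0, "ty": 0, "tz": 0, "wx": 0, "wy": 0, "wz": 0, "claw": -0.25},
  {"tx": 0, "ty": 0, "tz": 0, "wx": 0, "wy": 0, "wz": 0, "claw": -0.4},
  {"tx": 0, "ty": 0, "tz": 0, "wx": 0, "wy": 0, "wz": 0, "claw": -0.45},
  {"tx": 0, "ty": 0, "tz": 0, "wx": 0, "wy": 0, "wz": 0, "claw": -0.45},
  {"tx": 0, "ty": 0, "tz": 2, "wx": 0, "wy": 0, "wz": 0, "claw": -0.45},
  {"tx": 0, "ty": 0, "tz": 4, "wx": 0, "wy": 0, "wz": 0, "claw": -0.45},
  {"tx": 0, "ty": 0, "tz": 5, "wx": 0, "wy": 0, "wz": 0, "claw": -0.45},
  {"tx": 0, "ty": 0, "tz": 5, "wx": 0, "wy": 0, "wz": 0, "claw": -0.45},
])

```text
clock: 25.72
tcp_pos: [0.5298, -0.0811, 0.2002]
orientation: [-0.0, 0.707, 0.707, -0.0]
wrist_force: [1.2, -0.3, 0.9]
finger_gap: 0.0619
grip_force: 0.0
```

Call:
carry_out([
  {"tx": 0, "ty": -5, "tz": 2, "wx": 0, "wy": 0, "wz": 0, "claw": -0.45},
  {"tx": -1, "ty": -5, "tz": 0, "wx": 0, "wy": 0, "wz": 0, "claw": -0.45},
  {"tx": -1, "ty": -5, "tz": 0, "wx": 0, "wy": 0, "wz": 0, "claw": -0.45},
  {"tx": -1, "ty": -5, "tz": 0, "wx": 0, "wy": 0, "wz": 0, "claw": -0.45},
  {"tx": 0, "ty": 0, "tz": 0, "wx": 0, "wy": 0, "wz": 0, "claw": -0.45},
  {"tx": 0, "ty": 0, "tz": 0, "wx": 0, "wy": 0, "wz": 0, "claw": -0.45},
])

```text
clock: 26.48
tcp_pos: [0.4997, -0.2809, 0.2186]
orientation: [-0.0, 0.707, 0.707, 0.0]
wrist_force: [0.0, 1.2, -0.5]
finger_gap: 0.0617
grip_force: 0.0
```

```bash
python3 - <<'E'
from workcell import env, read_camera
from h import *
ims=[]
for n in("top","scene"):
    c=read_camera(n);P=cloud(c);z=P[...,2];m=((z>.04)&(z<.12)&(P[...,0]>.3)&(P[...,0]<.72)&(abs(P[...,1])<.36)&(c["z_map"]>0)).astype(np.uint8)
    k,l,st,ce=cv2.connectedComponentsWithStats(m)
    for i in range(1,k):
        if st[i,4]>30:
            q=P[l==i];zt=np.percentile(q[:,2],90);t=q[q[:,2]>zt-.006];print(n,ce[i].round(),"top",zt.round(4),((t.min(0)+t.max(0))/2)[:2].round(4))
    ims.append(c["image"])
t=cv2.resize(ims[0][180:270,300:390],(450,450));s=cv2.resize(ims[1][200:320,220:370],(562,450))[:, :350]
cv2.imwrite("pics/end.png",np.hstack([t,s]));print(env.get_state()["clock"])
E
```

```text
top [206. 204.] top 0.0788 [0.6007 0.2729]
top [327. 204.] top 0.08 [ 0.6028 -0.0014]
top [361. 203.] top 0.0991 [ 0.603  -0.0782]
top [361. 237.] top 0.068 [ 0.5285 -0.0795]
top [327. 239.] top 0.0644 [ 0.5248 -0.0033]
scene [423. 184.] top 0.0788 [0.6049 0.2686]
scene [293. 224.] top 0.0601 [ 0.5282 -0.0083]
scene [122. 241.] top 0.0799 [ 0.3756 -0.2609]
scene [323. 240.] top 0.0759 [ 0.6036 -0.0065]
scene [261. 242.] top 0.0644 [ 0.5302 -0.0835]
scene [291. 254.] top 0.0955 [ 0.6056 -0.0813]
26.575
```

View pics/end.png

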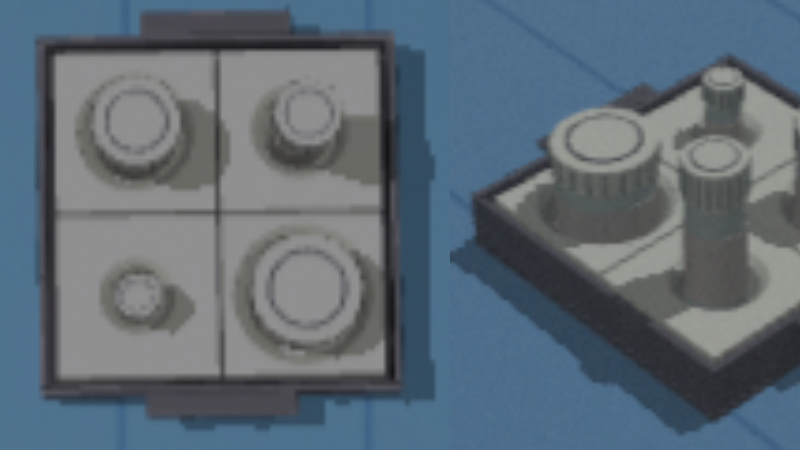

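The picture shows all four standing upright in their wells. Each top rose about 7 mm from its bench height (0.060, 0.0955, 0.076, 0.064), so all are fully down. The droppers have not moved.

```bash
python3 -c "
from workcell import env
print(env.hand_in())"
```

```text
the job is handed in; nothing more can be done
None
```

All four containers stand upright and fully down in their own wells, both dropping bottles are where they were, and the job was handed in at about 26.6 s.

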